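# Lay the spacing gauge on the marking jig

### The job

Take the aluminium spacing gauge out of the pattern tray: press lightly on top of it and slide it forward until its end overhangs the tray's open front far enough to pinch, still lying flat, then pinch it there and lift it away without dropping it. Lay it flat on the panel in the marking jig, bring one long edge snug against the fence, push it along the fence until its far end butts against the end stop, and let go of it there. Be gentle with tray and jig, and leave the other things on the bench where they are.

Things in the scene. Friction and masses are not known exactly. Their poses are not given: they have to be found in the camera images.
- gauge (a point): centre (half-way up) of the spacing gauge: a loose flat aluminium strip 175 mm long (x), 60 mm wide (y), 5 mm thick (z), 0.11 to 0.18 kg, with rows of small dots on top; the same either way round. At first it lies on the tray's upper floor, inside its walls, its x within 0.3 rad of the robot's; the walls leave no room for a finger behind or beside it
- tray_front (a point): middle of the front edge of the pattern tray's upper floor, on the floor's top face, 42 mm above the bench. x points from the open front into the tray, y across it, z up. From this edge it drops straight to the bench, and nothing stands in front
- tray: fixed two-tier plywood tray, 196 mm long (x), 84 wide, 62 tall; origin centre of underside, axes as at tray_front. The upper tier is open above and in front (-x); its side and back walls stand 20 mm above its floor, 68 mm apart, inside depth 188. It is stiff (some 10 N per mm): pressing with over 15 N is too hard; 5 to 9 N of shut fingertips on the gauge slide it with little slip
- jig_corner (a point): inside corner of the marking jig, on the top face of the panel to be marked, 40 mm above the bench. x points to the end stop (inner face at x = 0), y to the fence (inner face at y = 0), z up. The panel reaches from x = -135 mm (the jig's front edge, which drops straight to the bench) to 0 and from y = -106 mm to 0
- jig: fixed, stiff marking jig 150 mm long (x), 124 wide; origin centre of underside, axes as at jig_corner. Fence and end stop stand 10 mm above the panel and run along its whole length and width. The gauge in place reaches 40 mm out over the front edge, so it can be laid down and pushed home while held there, fingers reaching below the panel. Over 20 N against it is too hard
- stop: the jig's end stop, a dark wooden bar 15 mm thick (x), 106 wide, 10 mm above the panel, part of the jig; origin centre of its underside, 28 mm above the bench, axes as at jig_corner
- mallet: two-faced upholsterer's mallet, head 111 mm long and 50 mm thick, wooden handle; bystander; origin under it
- tacks: glass jar of tacks, 56 mm across, 70 mm tall; bystander; origin centre of underside
- cone: cone of thread, 68 mm across at the foot, 94 mm tall; bystander; origin centre of underside
- chalk_tin: flat tin 56 x 40 x 18 mm; bystander; origin centre of underside
- tape: tape measure in a black case 62 x 62 x 30 mm; bystander; origin centre of underside
- awl: awl, 180 mm long, wooden handle 30 mm thick; bystander; origin near its middle, underneath
- staples: open cardboard box of staples 55 x 120 x 24 mm; bystander; origin centre of underside

How it is judged:
By the outcome, as a careful person would: the job done as asked, in the order asked, and still so for the second after the job is handed in, with the robot touching nothing.
It also fails if it takes over 72 s, if anything falls off the work surface, if the arm or the gripper's body presses on something with over 40 N, if the wrist force passes 120 N, or if a joint passes its speed limit or range.

### The arm

A 7-joint arm with a two-finger parallel gripper is mounted at the origin on the work surface. World frame = base frame: x ahead of the robot, y to its left, z up, the work surface at z = 0. Lengths are in mm, angles in rad, forces in N, time in s.
With the tool pointing down it reaches from about 350 to 900 mm from the base axis. Payload 7.2 kg.
Tool frame: the origin (TCP) lies on the front face of the gripper's body, between the roots of the fingers; the fingertips stand 80 mm ahead of it and the grasp point (between the pads) lies 61 mm ahead of it (robot.tip_extent is the z of the fingertips in the tool frame, in mm); z points along the fingers, y is the direction in which the jaws open and shut (so a half turn about z gives the same grasp; the last joint's range is limited). The gripper opens to 88 mm and grips with 3 to 60 N. Pads are 20 mm wide; open, the fingers measure 115 mm over their backs; the gripper's body (75 mm by 178 mm) begins 61 mm behind the grasp point.
Start: joints at [-1.381, 0.411, -0.013, 1.596, 0.006, 1.134, -0.082], TCP at [159.355, 604.344, 302.653] pointing down, gripper open.
Joint ranges: [-2.95, 2.95], [-0.29, 1.99], [-1.47, 1.44], [0.14, 2.54], [-1.03, 4.17], [0.13, 1.85], [-2.86, 2.86]. Speed limits (rad/s): [2.39, 2.39, 3.01, 3.01, 3.14, 3.14, 3.14].

### API

Orientations are given as a unit quaternion [w, x, y, z].
In Python, from rig import robot, eyes gives the robot as it stands.
- The arm moves only by the tool arm_command, never from a script. Its argument "increments" is a list of rows, each a list of 7 numbers: the gripper command: -1 is shut, 1 is fully open, values between are in proportion, then the shift along the tool's x, y, z in units of 400 mm (1.0 is 400 mm), then the turn, a rotation vector about the tool's x, y, z in units of 2 pi rad (1.0 is 2 pi rad). In form: [[claw, x, y, z, wx, wy, wz], ...]. A call has 1 to 8 rows; each row is the pose to reach, as a shift and turn from the pose commanded when the call began, along the tool's axes at that moment, turning the shorter way round; what a row does not reach only later rows make up. A row lasts 1/8 s, in which the tool goes at most 62.5 mm and 10.7 degrees, less where a joint would pass 70% of its speed; a pose out of reach is approached as far as the arm can. A call with a number of a shift or a turn outside -1 to 1 is refused whole. A call with a gripper value outside its range is refused whole. The fingers move at their own pace and stop on an object; "squeeze" is the grip in N (left out, the last holds). Time passes only in rows, so rows that repeat a pose let the fingers close. It gives the time, the measured TCP pose, the force and the opening at its end, in the units of the state.
- robot.get_obs(): the state, without advancing time (a new reading comes with each control period).
- eyes.camera(name): name is "scene" or "top" or "wrist"; returns a dict with "pixels" (480x640x3 uint8, blue, green, red), "mtx" (3x3 intrinsics, pixels), "world_from_camera" (4x4, takes a point from camera to world coordinates). Camera axes: x right, y up, looking along -z (the intrinsics and any distortion apply to the point x, -y, -z); pixel columns grow to the right and rows downward; lengths in mm; the calibration is good to about 2 mm. A picture is of the moment at which its call begins. There is no depth.
- robot.sign_off(): hands the job in, once; it reports no verdict.
Trained networks look in the newest picture that a camera, given by its name, has taken for a name from the list of things; names that differ only in an ending like _2 or _b are one class to them, and where a whole thing is asked for, a point or a joint stands for the part that bears it (a point fixed in the world has none). Each returns a list of dicts, best first, with "conf" (0 to 1); they miss things now and then, are a little off and sometimes report something else, mostly with a low value. They report only what shows in the picture. A call takes as long as a camera call.
- eyes.regions_of(camera, query): "region" (480x640 bool, what is visible of it) and "bbox" ([left, top, right, bottom] in pixels, round what is visible of it).
The state is a dict: "time": time; "joint_pos": joint angles; "qd": joint speeds; "effort": joint torques, N m; "tool_pos": TCP position; "tool_rot": TCP orientation; "contact_force": force on the tool from outside, world axes, zero at the start; "moment": the same for the moment, N m; "gripper_width": finger opening in mm.
Only numpy, scipy, OpenCV 4.12 (cv2) and the standard library are available. Lean on these libraries where they do the work, as an engineer would, in place of code of your own. Each camera call takes 0.05 s, during which the arm holds its last target. There are 200 camera calls.

## Working session

There is one attempt and no reset: what is moved stays moved. The work goes in short steps, Python scripts to look and compute and a tool call to move; the robot and the scene stay as the last step left them, time stands still between calls to the robot, and variables do not carry over. Pictures are saved under pics/ and viewed, about 8 in all and at most 12, crops included, and the job is handed in when it is done.

Besides the shell and the picture viewer there is one more tool, called as a command line: name --pt "numbers of a row" for each row, then --argument value for the rest. arm_command: Moves the arm, as the interface text tells. Shifts and turns lie within -1 to 1; 1 stands for 400 mm of shift or 2 pi rad of turn. Its arguments: {"type":"object","properties":{"increments":{"type":"array","items":{"type":"array","items":{"type":"number","minimum":-1,"maximum":1}}},"squeeze":{"type":"number"}},"required":["increments"]}

```bash
ls; mkdir -p pics
cat > h.py <<'E'
import numpy as np, cv2
from rig import robot, eyes
from scipy.spatial.transform import Rotation as R
def snap(n,f=None):
    c=eyes.camera(n)
    if f: cv2.imwrite('pics/'+f,c['pixels'])
    return c
def ray(c,uv,z):
    K=np.array(c['mtx']);T=np.array(c['world_from_camera'])
    p=np.linalg.inv(K)@np.array([uv[0],uv[1],1.]); d=T[:3,:3]@np.array([p[0],-p[1],-p[2]]);o=T[:3,3]
    return o+d*(z-o[2])/d[2]
def proj(c,P):
    K=np.array(c['mtx']);T=np.linalg.inv(np.array(c['world_from_camera']))
    q=T[:3,:3]@np.array(P,float)+T[:3,3]; q=K@np.array([q[0],-q[1],-q[2]]); return q[:2]/q[2]
def Rt():
    o=robot.get_obs();w,x,y,z=o['tool_rot'];return o,R.from_quat([x,y,z,w])
E
python3 - <<'E'
from h import *
o,r=Rt();print(o);print(r.as_matrix().round(3))
for n in('top','scene'):
    c=snap(n,n+'1.png');print(n,c['mtx'],np.array(c['world_from_camera']).round(2).tolist(),[k for k in c])
    for q,z in(('gauge',47),('tray',62),('jig',40),('stop',50)):
        for d in eyes.regions_of(n,q)[:2]:
            m=d['region'].astype('uint8');rc=cv2.minAreaRect(cv2.findNonZero(m))
            print(q,round(d['conf'],2),np.array(d['bbox']).tolist(),int(m.sum()),[ray(c,p,z)[:2].round(0).tolist() for p in cv2.boxPoints(rc)])
E
```

```text
pics
{'time': 0.0, 'joint_pos': array([-1.38122683,  0.41188878, -0.01275623,  1.59703118,  0.00560716,
        1.13432963, -0.08220162]), 'qd': array([ 0.0007542 ,  0.00014294, -0.00162813,  0.0009666 ,  0.00046656,
        0.00041088, -0.00044994]), 'effort': array([ 1.40905655e-05, -5.87979019e+01,  6.41151499e-01, -2.91078705e+01,
       -5.40375430e-02,  1.81128387e-02,  1.57421923e-04]), 'tool_pos': array([159.24005071, 603.97616367, 301.82095219]), 'tool_rot': array([-5.23232573e-05,  1.28495199e-01,  9.91709800e-01, -8.08933019e-04]), 'contact_force': array([0.21482141, 0.92292049, 0.34745712]), 'moment': array([ 0.04071097, -0.0144089 , -0.03433695]), 'gripper_width': 87.85030604559806}
[[-0.967  0.255 -0.   ]
 [ 0.255  0.967 -0.002]
 [-0.    -0.002 -1.   ]]
top [[460.83499916   0.         326.39480675]
 [  0.         460.83499916 233.39811371]
 [  0.           0.           1.        ]] [[0.0, 0.99, -0.12, 492.78], [-1.0, 0.0, 0.01, 8.41], [0.01, 0.12, 0.99, 1128.47], [0.0, 0.0, 0.0, 1.0]] ['pixels', 'mtx', 'world_from_camera']
gauge 0.66 [205.1, 229.0, 243.5, 305.7] 1970 [[
[... 751 characters left out ...]
xels', 'mtx', 'world_from_camera']
gauge 0.92 [381.5, 257.9, 456.6, 315.5] 1638 [[628.0, 187.0], [445.0, 226.0], [471.0, 284.0], [649.0, 244.0]]
gauge 0.26 [252.2, 200.1, 283.2, 224.8] 323 [[655.0, -236.0], [631.0, -248.0], [606.0, -145.0], [630.0, -134.0]]
tray 0.77 [368.7, 254.9, 455.8, 330.8] 1733 [[664.0, 170.0], [440.0, 210.0], [481.0, 309.0], [694.0, 265.0]]
jig 0.79 [249.4, 169.7, 314.7, 233.7] 2671 [[661.0, -243.0], [465.0, -297.0], [468.0, -142.0], [657.0, -99.0]]
stop 0.7 [251.7, 201.2, 285.0, 223.9] 397 [[658.0, -234.0], [627.0, -250.0], [602.0, -143.0], [633.0, -129.0]]
stop 0.58 [248.1, 167.4, 318.5, 234.0] 2720 [[668.0, -235.0], [474.0, -293.0], [474.0, -140.0], [661.0, -93.0]]
```

View pics/top1.png

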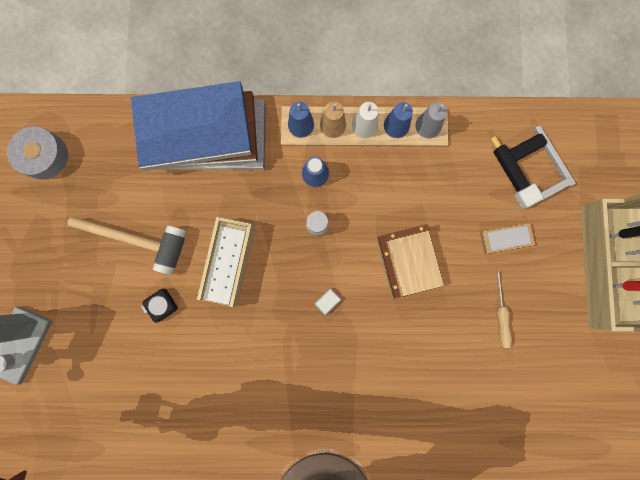

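View pics/scene1.png

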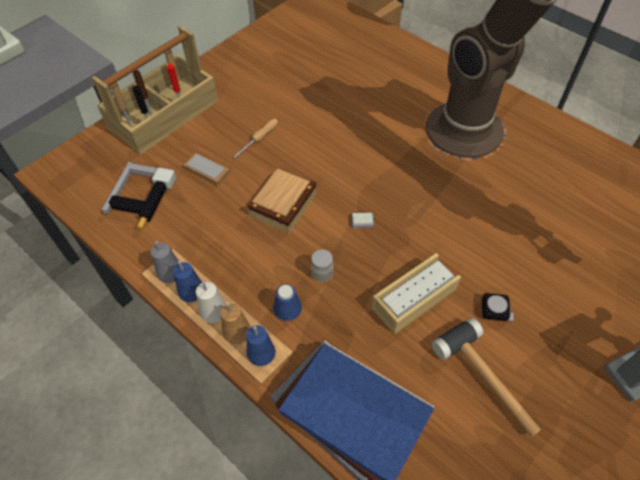

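```bash
cat >> h.py <<'E'
def inc(P,yaw):
    """increments to TCP at P, pointing down, tool y along (-sin yaw, cos yaw)"""
    o,r=Rt(); y=np.array([-np.sin(yaw),np.cos(yaw),0]);z=np.array([0,0,-1.]);G=R.from_matrix(np.c_[np.cross(y,z),y,z])
    s=r.inv().apply(np.array(P)-o['tool_pos'])/400; w=(r.inv()*G).as_rotvec()/(2*np.pi)
    print('t',round(o['time'],2),'pos',o['tool_pos'].round(1),'F',o['contact_force'].round(1),'w',round(o['gripper_width'],1)); print('inc',s.round(4),w.round(4))
E
python3 - <<'E'
from h import *
inc([480,245,330],-.199)
E
```

```text
t 0.5 pos [159.4 604.4 302.6] F [-0.4 -0.1 -0.7] w 87.8
inc [-1.0042 -0.6643 -0.0685] [ 0.     -0.     -0.0094]
```

arm_command --pt "1 -0.99 -0.664 -0.0685 0 0 -0.0094" --pt "1 -0.99 -0.664 -0.0685 0 0 -0.0094" --pt "1 -0.99 -0.664 -0.0685 0 0 -0.0094" --pt "1 -0.99 -0.664 -0.0685 0 0 -0.0094" --pt "1 -0.99 -0.664 -0.0685 0 0 -0.0094" --pt "1 -0.99 -0.664 -0.0685 0 0 -0.0094" --pt "1 -0.99 -0.664 -0.0685 0 0 -0.0094" --pt "1 -0.99 -0.664 -0.0685 0 0 -0.0094"

```text
time: 1.5
tool_pos: [476.4, 243.7, 330.6]
tool_rot: [0.001, 0.101, 0.995, 0.0]
contact_force: [0.1, 1.3, -1.2]
gripper_width: 87.8
```

arm_command --pt "1 0 0 0 0 0 0" --pt "1 0 0 0 0 0 0"

```text
time: 1.75
tool_pos: [474.0, 247.3, 330.0]
tool_rot: [-0.0, 0.099, 0.995, 0.0]
contact_force: [-0.2, 0.9, 0.2]
gripper_width: 88.0
```

```bash
cat > look.py <<'E'
import sys
from h import *
c=snap('wrist',sys.argv[1]);o,r=Rt()
T=np.array(c['world_from_camera']);print('cam in tool',r.inv().apply(T[:3,3]-o['tool_pos']).round(1))
for a in sys.argv[2:]:
    q,z=a.split(':')
    for d in eyes.regions_of('wrist',q)[:1]:
        m=d['region'].astype('uint8');rc=cv2.minAreaRect(cv2.findNonZero(m));b=cv2.boxPoints(rc)
        w=[ray(c,p,float(z))[:2] for p in b];w=np.array(w)
        e=[w[1]-w[0],w[2]-w[1]];l=max(e,key=np.linalg.norm)
        print(q,round(d['conf'],2),b.round().tolist(),w.round(1).tolist(),'ctr',w.mean(0).round(1),'size',[round(np.linalg.norm(x),1) for x in e],'yaw',round((np.arctan2(l[1],l[0])+np.pi/2)%np.pi-np.pi/2,3))
inc(o['tool_pos'],0)
E
python3 look.py w1.png gauge:47 tray:62
```

```text
cam in tool [ 69.4  -0.3 -82.5]
gauge 0.93 [[288.0, 193.0], [357.0, 193.0], [357.0, 362.0], [288.0, 362.0]] [[456.9, 222.7], [468.5, 280.4], [627.9, 252.1], [615.0, 187.8]] ctr [542.1 235.8] size [np.float64(58.9), np.float64(161.8)] yaw -0.176
tray 0.78 [[271.0, 182.0], [372.0, 182.0], [372.0, 362.0], [271.0, 362.0]] [[443.3, 212.6], [459.5, 293.2], [621.4, 265.9], [603.3, 175.6]] ctr [531.9 236.8] size [np.float64(82.2), np.float64(164.2)] yaw -0.167
t 1.9 pos [473.6 247.9 329.9] F [-0.8 -0.1  0.3] w 87.8
inc [-0.0001 -0.0003  0.    ] [ 0.     -0.0001 -0.0312]
```

View pics/w1.png

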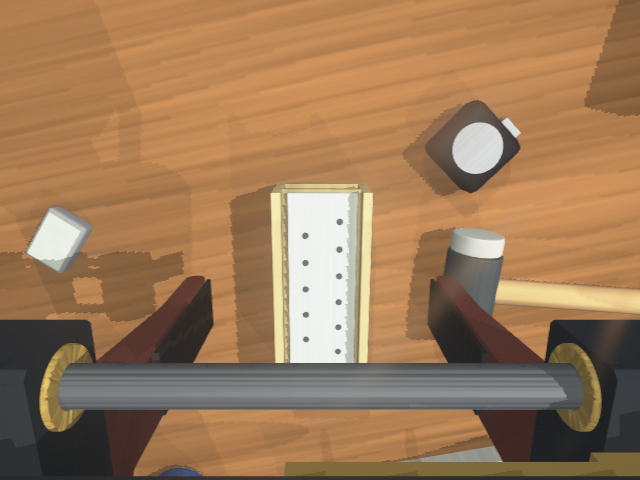

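Run:
```python
from h import *
inc([550,233.5,140],-.199)
```

```text
t 1.9 pos [473.6 247.9 329.9] F [-0.8 -0.1  0.3] w 87.8
inc [-0.1945  0.0017  0.4747] [ 0.     -0.0001  0.0005]
```

arm_command --pt "-1 -0.1945 0.0015 0.1 0 0 0" --pt "-1 -0.1945 0.0015 0.2 0 0 0" --pt "-1 -0.1945 0.0015 0.3 0 0 0" --pt "-1 -0.1945 0.0015 0.4 0 0 0" --pt "-1 -0.1945 0.0015 0.45 0 0 0" --pt "-1 -0.1945 0.0015 0.47 0 0 0" --pt "-1 -0.1945 0.0015 0.47 0 0 0" --pt "-1 -0.1945 0.0015 0.47 0 0 0" --squeeze 10

```text
time: 2.9
tool_pos: [551.4, 232.3, 143.2]
tool_rot: [0.001, 0.099, 0.995, 0.001]
contact_force: [0.8, -0.3, 0.3]
gripper_width: 11.2
```

arm_command --pt "-1 0 0 0.015 0 0 0" --pt "-1 0 0 0.025 0 0 0" --pt "-1 0 0 0.03 0 0 0" --pt "-1 0 0 0.03 0 0 0"

```text
time: 3.4
tool_pos: [550.9, 231.7, 129.8]
tool_rot: [-0.0, 0.099, 0.995, -0.0]
contact_force: [0.5, -0.4, 0.3]
gripper_width: 0.7
```

arm_command --pt "-1 0 0 0.004 0 0 0" --pt "-1 0 0 0.005 0 0 0" --pt "-1 0 0 0.005 0 0 0"

```text
time: 3.78
tool_pos: [550.9, 231.8, 128.0]
tool_rot: [-0.0, 0.099, 0.995, 0.0]
contact_force: [-0.5, 0.1, -0.6]
gripper_width: 0.7
```

arm_command --pt "-1 0 0 0.002 0 0 0" --pt "-1 0 0 0.002 0 0 0"

```text
time: 4.03
tool_pos: [551.0, 231.8, 127.5]
tool_rot: [0.0, 0.099, 0.995, 0.0]
contact_force: [-1.0, -1.1, 3.3]
gripper_width: 0.7
```

arm_command --pt "-1 0 0 0.001 0 0 0" --pt "-1 0 0 0.0012 0 0 0"

```text
time: 4.28
tool_pos: [551.0, 231.8, 127.4]
tool_rot: [0.0, 0.099, 0.995, 0.0]
contact_force: [-3.1, -1.0, 8.2]
gripper_width: 0.8
```

arm_command --pt "-1 0.008 0 0 0 0 0" --pt "-1 0.018 0 0 0 0 0" --pt "-1 0.028 0 0 0 0 0" --pt "-1 0.038 0 0 0 0 0" --pt "-1 0.048 0 0 0 0 0" --pt "-1 0.05 0 0 0 0 0" --pt "-1 0.05 0 0 0 0 0"

```text
time: 5.15
tool_pos: [531.9, 236.1, 127.5]
tool_rot: [0.001, 0.099, 0.995, 0.001]
contact_force: [0.8, 0.2, 7.1]
gripper_width: 0.3
```

```bash
python3 look.py w2.png gauge:47 tray:62
```

```text
cam in tool [ 69.9   0.  -82.5]
gauge 0.76 [[242.0, 62.0], [410.0, 62.0], [410.0, 461.0], [242.0, 461.0]] [[437.9, 226.9], [449.6, 285.0], [617.4, 260.6], [602.3, 185.8]] ctr [526.8 239.6] size [np.float64(59.2), np.float64(169.5)] yaw -0.145
tray 0.89 [[196.0, 320.0], [196.0, 110.0], [449.0, 110.0], [449.0, 320.0]] [[524.4, 190.2], [451.6, 210.6], [468.0, 292.2], [543.1, 283.1]] ctr [496.8 244. ] size [np.float64(75.6), np.float64(83.2)] yaw 1.372
t 5.3 pos [531.9 236.1 127.4] F [ 1.3 -0.5  6.5] w 0.1
inc [ 0.      0.0001 -0.0001] [ 0.0002  0.0003 -0.0316]
```

View pics/w2.png

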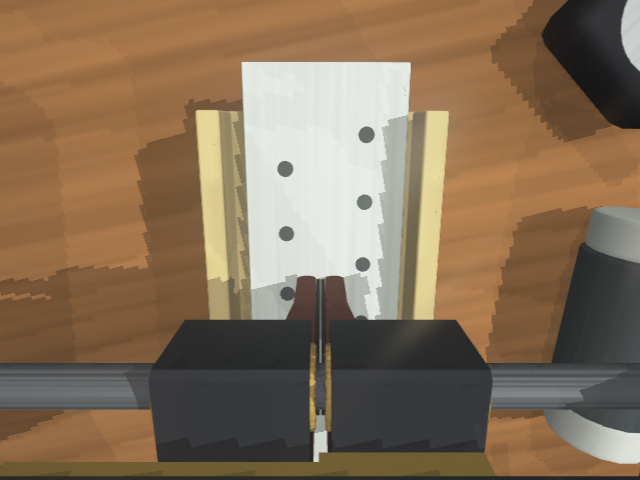

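arm_command --pt "-1 0.01 0 0 0 0 0" --pt "-1 0.024 0 0 0 0 0" --pt "-1 0.038 0 0 0 0 0" --pt "-1 0.052 0 0 0 0 0" --pt "-1 0.066 0 0 0 0 0" --pt "-1 0.08 0 0 0 0 0" --pt "-1 0.094 0 0 0 0 0" --pt "-1 0.097 0 0 0 0 0"

```text
time: 6.3
tool_pos: [493.8, 243.8, 127.4]
tool_rot: [0.001, 0.099, 0.995, 0.001]
contact_force: [1.9, -0.8, 5.4]
gripper_width: 0.8
```

arm_command --pt "-1 0 0 -0.01 0 0 0" --pt "-1 0 0 -0.1 0 0 0" --pt "-1 0 0 -0.25 0 0 0" --pt "1 0.1 0 -0.3 0 0 0" --pt "1 0.1 0 -0.3 0 0 0" --pt "1 0.1 0 -0.3 0 0 0"

```text
time: 7.05
tool_pos: [453.9, 251.2, 246.4]
tool_rot: [-0.0, 0.099, 0.995, -0.0]
contact_force: [0.5, 0.5, -0.1]
gripper_width: 27.1
```

```bash
python3 look.py w3.png gauge:47 tray:62
```

```text
cam in tool [ 70.2   0.1 -82.8]
gauge 0.94 [[279.0, 154.0], [371.0, 154.0], [371.0, 363.0], [279.0, 363.0]] [[399.4, 234.9], [411.0, 293.0], [559.9, 267.7], [546.6, 201.6]] ctr [479.2 249.3] size [np.float64(59.2), np.float64(151.0)] yaw -0.168
tray 0.7 [[258.0, 223.0], [388.0, 223.0], [388.0, 461.0], [258.0, 461.0]] [[438.1, 213.9], [454.3, 294.8], [633.7, 266.3], [614.8, 171.5]] ctr [535.2 236.7] size [np.float64(82.6), np.float64(181.6)] yaw -0.158
t 7.2 pos [454.4 250.8 245.8] F [-0.3 -0.3  0.3] w 39.3
inc [ 0.0005  0.0003 -0.0007] [-0.0002 -0.0002 -0.0318]
```

Run:
```python
from h import *
inc([430.5,258.7,104.7],-.198)
```

```text
t 7.2 pos [454.4 250.8 245.8] F [-0.3 -0.3  0.3] w 39.3
inc [0.0622 0.0081 0.3528] [-0.0002 -0.0001 -0.0002]
```

arm_command --pt "1 0.0622 0.008 0.1 0 0 0" --pt "1 0.0622 0.008 0.1 0 0 0" --pt "1 0.0622 0.008 0.1 0 0 0" --pt "1 0.0622 0.008 0.1 0 0 0" --pt "1 0.0622 0.008 0.2 0 0 0" --pt "1 0.0622 0.008 0.28 0 0 0" --pt "1 0.0622 0.008 0.33 0 0 0" --pt "1 0.0622 0.008 0.353 0 0 0"

```text
time: 8.2
tool_pos: [430.9, 259.2, 105.2]
tool_rot: [0.0, 0.1, 0.995, -0.0]
contact_force: [-0.2, -0.3, -0.3]
gripper_width: 88.0
```

arm_command --pt "1 0 0 0 0 0 0" --pt "1 0 0 0 0 0 0"

```text
time: 8.45
tool_pos: [431.0, 259.6, 106.5]
tool_rot: [0.001, 0.099, 0.995, 0.001]
contact_force: [-0.1, -0.4, -0.3]
gripper_width: 87.5
```

```bash
python3 look.py w4.png gauge:47; python3 -c "
from h import *
inc([430.5,258.7,104.7],-.198)"
```

```text
cam in tool [ 69.8   0.  -82.5]
gauge 0.94 [[230.0, 251.0], [403.0, 251.0], [403.0, 476.0], [230.0, 476.0]] [[398.3, 234.6], [410.0, 292.9], [503.1, 279.0], [489.4, 211.1]] ctr [450.2 254.4] size [np.float64(59.5), np.float64(94.1)] yaw -0.149
t 8.55 pos [430.8 259.6 106.5] F [ 0.5  0.8 -0.3] w 87.4
inc [-0.0002  0.0001 -0.0002] [ 0.0002  0.0002 -0.0316]
t 8.55 pos [430.8 259.6 106.5] F [ 0.5  0.8 -0.3] w 87.4
inc [ 0.0003 -0.0025  0.0044] [ 0.0002  0.0002 -0.0001]
```

View pics/w4.png

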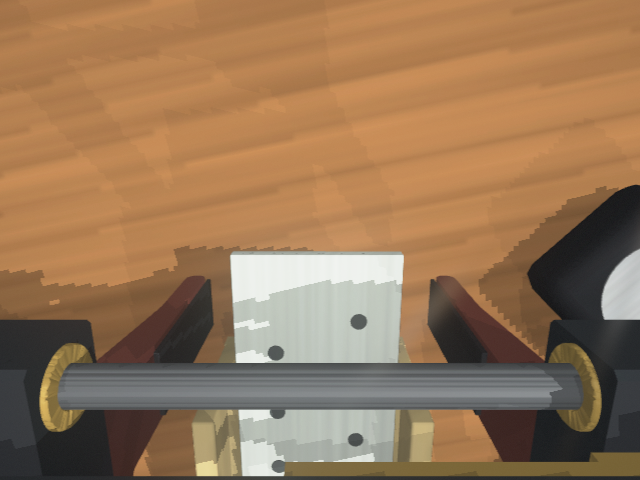

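arm_command --pt "1 0 -0.004 0.004 0 0 0" --pt "0.5 0 -0.004 0.004 0 0 0" --pt "0.3 0 -0.004 0.004 0 0 0" --pt "0.2 0 -0.004 0.004 0 0 0" --pt "-1 0 -0.004 0.004 0 0 0" --pt "-1 0 -0.004 0.004 0 0 0" --pt "-1 0 -0.004 0.004 0 0 0" --squeeze 15

```text
time: 9.43
tool_pos: [430.0, 257.8, 104.0]
tool_rot: [-0.0, 0.099, 0.995, 0.0]
contact_force: [-0.2, 0.8, 0.4]
gripper_width: 59.6
```

arm_command --pt "-1 0 0 0 0 0 0" --pt "-1 0 0 0 0 0 0" --pt "-1 0 0 -0.003 0 0 0" --pt "-1 0 0 -0.01 0 0 0" --pt "-1 0 0 -0.02 0 0 0" --pt "-1 0 0 -0.03 0 0 0" --pt "-1 0 0 -0.04 0 0 0" --squeeze 55

```text
time: 10.3
tool_pos: [430.0, 257.8, 120.3]
tool_rot: [0.0, 0.099, 0.995, 0.0]
contact_force: [-0.1, 0.3, -1.7]
gripper_width: 59.4
```

Run:
```python
from h import *
s=snap('scene');x=s['pixels'][200:350,340:500];cv2.imwrite('pics/s2.png',cv2.resize(x,None,fx=4,fy=4))
o,_=Rt();print(o['contact_force'],o['moment'],o['gripper_width'])
```

```text
[ 0.5395495   0.7989276  -1.18865339] [0.01956436 0.09730381 0.00553911] 59.107417319723716
```

View pics/s2.png

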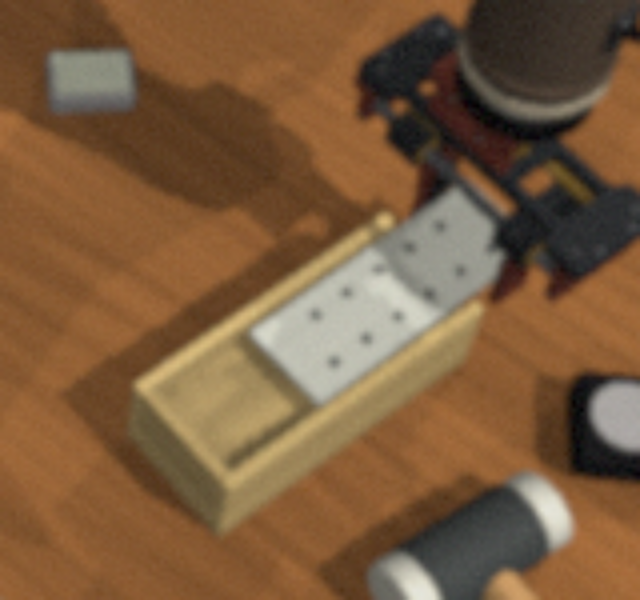

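arm_command --pt "-1 0 0 -0.03 0 0 0" --pt "-1 0 0 -0.07 0 0 0" --pt "-1 0 0 -0.12 0 0 0" --pt "-1 0 0 -0.18 0 0 0" --pt "-1 0 0 -0.24 0 0 0" --pt "-1 0 0 -0.3 0 0 0" --pt "-1 0 0 -0.35 0 0 0" --pt "-1 0 0 -0.38 0 0 0"

```text
time: 11.35
tool_pos: [430.2, 257.8, 273.9]
tool_rot: [0.001, 0.099, 0.995, 0.001]
contact_force: [-0.3, 0.4, -2.7]
gripper_width: 59.0
```

Run:
```python
from h import *
o,_=Rt();print(o['contact_force'],o['moment'],o['gripper_width'])
inc([655,-187,280],.247)
```

```text
[-0.33797605  0.44028306 -2.71672503] [0.05507957 0.07304449 0.02095859] 59.00085801782006
t 11.35 pos [430.2 257.8 273.9] F [-0.3  0.4 -2.7] w 59.0
inc [-0.7706 -0.979  -0.0159] [ 0.0002  0.0003 -0.071 ]
```

arm_command --pt "-1 -0.03 -0.04 0 0 0 -0.003" --pt "-1 -0.08 -0.1 0 0 0 -0.008" --pt "-1 -0.14 -0.18 0 0 0 -0.015" --pt "-1 -0.2 -0.26 0 0 0 -0.02" --pt "-1 -0.27 -0.34 0 0 0 -0.026" --pt "-1 -0.34 -0.43 0 0 0 -0.033" --pt "-1 -0.4 -0.51 0 0 0 -0.039" --pt "-1 -0.46 -0.58 0 0 0 -0.045"

```text
time: 12.35
tool_pos: [564.8, -7.5, 272.2]
tool_rot: [-0.0, -0.042, 0.999, -0.0]
contact_force: [0.6, 0.4, -1.3]
gripper_width: 59.1
```

Run:
```python
from h import *
inc([655,-187,280],.247)
```

```text
t 12.35 pos [564.8  -7.5 272.2] F [ 0.6  0.4 -1.3] w 59.1
inc [-0.1868 -0.4661 -0.0196] [-0.     -0.0001 -0.0258]
```

arm_command --pt "-1 -0.03 -0.08 -0.01 0 0 -0.005" --pt "-1 -0.07 -0.17 -0.015 0 0 -0.01" --pt "-1 -0.11 -0.26 -0.02 0 0 -0.016" --pt "-1 -0.14 -0.34 -0.02 0 0 -0.02" --pt "-1 -0.165 -0.41 -0.02 0 0 -0.023" --pt "-1 -0.18 -0.45 -0.02 0 0 -0.025" --pt "-1 -0.187 -0.466 -0.02 0 0 -0.026" --pt "-1 -0.187 -0.466 -0.02 0 0 -0.026"

```text
time: 13.35
tool_pos: [654.7, -184.9, 279.8]
tool_rot: [-0.0, -0.123, 0.992, 0.0]
contact_force: [0.3, -0.7, -1.5]
gripper_width: 59.0
```

```bash
python3 look.py w5.png gauge:220 jig:40 stop:50
```

```text
cam in tool [ 69.9  -0.5 -82.4]
gauge 0.75 [[232.0, 255.0], [408.0, 255.0], [408.0, 461.0], [232.0, 461.0]] [[637.3, -220.8], [622.4, -161.9], [704.1, -136.6], [721.2, -204.2]] ctr [ 671.3 -180.9] size [np.float64(60.8), np.float64(85.5)] yaw 0.3
jig 0.84 [[239.0, 0.0], [421.0, 0.0], [421.0, 190.0], [239.0, 190.0]] [[522.8, -274.9], [492.7, -155.8], [615.8, -116.7], [649.3, -249.3]] ctr [ 570.2 -199.2] size [np.float64(122.8), np.float64(129.1)] yaw 0.308
stop 0.61 [[244.0, 190.0], [244.0, 167.0], [391.0, 167.0], [391.0, 190.0]] [[646.5, -244.3], [630.2, -247.7], [604.3, -145.3], [620.2, -140.5]] ctr [ 625.3 -194.4] size [np.float64(16.6), np.float64(105.6)] yaw -1.323
t 13.55 pos [ 654.8 -184.2  280.1] F [-0.2 -0.1 -1.6] w 59.4
inc [ 0.0002 -0.0004  0.0005] [0.0001 0.     0.0396]
```

View pics/w5.png

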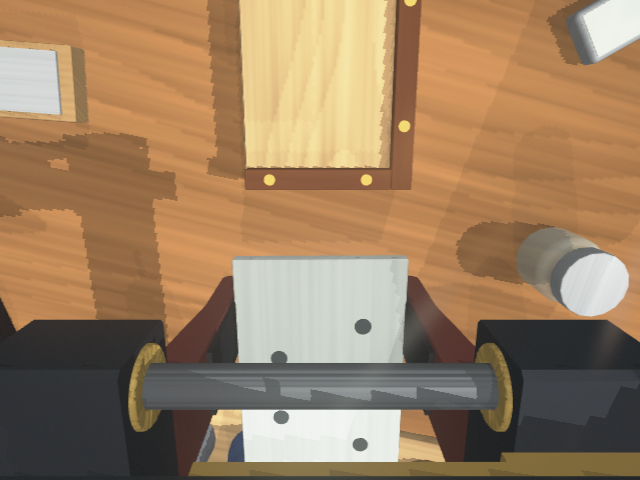

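Run:
```python
from h import *
c=snap('wrist');im=c['pixels'];cv2.imwrite('pics/w6.png',cv2.resize(im[0:200,220:430],None,fx=3,fy=3))
for r in(30,80,120,150): print(r,im[r,376:426,1].tolist())
print('col260',im[150:200,300,1].tolist())
print('row175 L',im[178,236:256,1].tolist())
for n,p,z in (('fence outer',(411,189),50),('fo2',(420,5),50),('stop in',(250,168),50),('si2',(388,168),50),('panelL',(245,165),40),('pL2',(239,5),40)): print(n,ray(c,p,z).round(1))
```

```text
30 [222, 224, 226, 227, 227, 226, 211, 177, 175, 171, 168, 166, 165, 167, 169, 163, 157, 143, 100, 62, 66, 78, 88, 88, 88, 88, 88, 88, 86, 87, 87, 87, 87, 87, 86, 86, 84, 86, 85, 85, 85, 85, 99, 131, 151, 153, 151, 152, 152, 150]
80 [223, 227, 227, 227, 225, 224, 225, 208, 172, 170, 170, 169, 164, 153, 150, 137, 96, 63, 68, 81, 89, 88, 88, 88, 88, 88, 88, 87, 87, 89, 88, 88, 88, 88, 89, 88, 87, 87, 86, 93, 125, 149, 147, 147, 147, 147, 148, 147, 148, 148]
120 [217, 216, 214, 194, 162, 161, 162, 161, 159, 159, 161, 157, 150, 153, 129, 68, 72, 80, 92, 93, 92, 92, 93, 95, 103, 135, 174, 191, 189, 167, 119, 100, 96, 96, 96, 95, 96, 107, 133, 149, 150, 150, 150, 149, 150, 149, 149, 149, 149, 148]
150 [214, 213, 199, 168, 168, 169, 167, 165, 163, 156, 149, 148, 136, 101, 76, 81, 92, 97, 98, 98, 98, 98, 98, 98, 98, 100, 100, 100, 101, 101, 101, 101, 101, 101, 101, 102, 120, 138, 138, 139, 139, 139, 138, 139, 138, 138, 140, 140, 139, 140]
col260 [209, 206, 204, 205, 204, 203, 203, 203, 203, 202, 201, 201, 200, 200, 200, 176, 155, 83, 67, 90, 97, 95, 95, 95, 93, 92, 92, 90, 89, 90, 91, 90, 92, 93, 91, 91, 92, 91, 90, 96, 125, 126, 127, 131, 136, 139, 137, 137, 133, 133]
row175 L [114, 131, 148, 148, 148, 147, 133, 97, 87, 90, 91, 92, 92, 92, 91, 91, 89, 89, 90, 89]
fence outer [ 616.1 -125.9   50. ]
fo2 [ 498.7 -156.4   50. ]
stop in [ 630.1 -242.7   50. ]
si2 [ 605.6 -146.5   50. ]
panelL [ 630.2 -248.1   40. ]
pL2 [ 526.  -273.8   40. ]
```

View pics/w6.png

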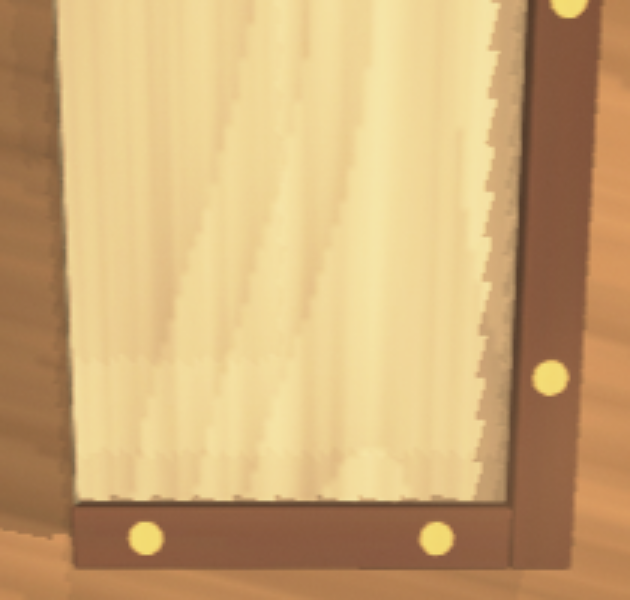

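Run:
```python
from h import *
c=snap('wrist')
for p in((388.3,166.8),(389,150),(390.5,120),(392,80),(394.3,30),(300,166.8),(250,166.8)): print(p,ray(c,p,40).round(1))
# gauge tilt: near-end corners & dots
o,r=Rt();print(o['tool_pos'].round(1),r.as_matrix().round(3).tolist())
im=c['pixels']
for row in(262,300,340,420,440,455):
    L=im[row].astype(int).min(1);xs=np.where(L[225:415]>150)[0]+225;print(row,xs.min(),xs.max())
T=r.as_matrix()
for dx in(26,0,-50):
    for dy in(-30,30):
        print(dx,dy,[proj(c,o['tool_pos']+T@[dx+0,dy,61-2.5-a*(26-dx)*-1]).round(0).tolist() for a in(0,.05,.1)])
```

```text
(388.3, 166.8) [ 605.4 -144.9   40. ]
(389, 150) [ 593.5 -147.9   40. ]
(390.5, 120) [ 572.8 -153.    40. ]
(392, 80) [ 546.4 -159.8   40. ]
(394.3, 30) [ 515.  -167.5   40. ]
(300, 166.8) [ 621.5 -208.5   40. ]
(250, 166.8) [ 630.6 -244.4   40. ]
[ 654.8 -184.6  280.1] [[-0.969, -0.246, 0.0], [-0.246, 0.969, 0.0], [-0.0, 0.0, -1.0]]
262 232 407
300 235 405
340 238 402
420 242 399
440 243 399
455 244 398
26 -30 [[232.0, 255.0], [232.0, 255.0], [232.0, 255.0]]
26 30 [[408.0, 255.0], [408.0, 255.0], [408.0, 255.0]]
0 -30 [[236.0, 325.0], [237.0, 323.0], [237.0, 321.0]]
0 30 [[404.0, 325.0], [403.0, 323.0], [403.0, 321.0]]
-50 -30 [[243.0, 443.0], [244.0, 436.0], [246.0, 429.0]]
-50 30 [[397.0, 443.0], [396.0, 436.0], [394.0, 429.0]]
```

Run:
```python
from h import *
inc([462,-218.2,125],.247)
```

```text
t 13.65 pos [ 654.8 -184.6  280.1] F [-0.2  0.6 -0.9] w 59.1
inc [0.4879 0.0369 0.3877] [0.     0.     0.0002]
```

arm_command --pt "-1 0.04 0.003 0.01 0 0 0" --pt "-1 0.11 0.008 0.03 0 0 0" --pt "-1 0.2 0.015 0.08 0 0 0" --pt "-1 0.3 0.023 0.15 0 0 0" --pt "-1 0.4 0.03 0.23 0 0 0" --pt "-1 0.46 0.035 0.31 0 0 0" --pt "-1 0.488 0.037 0.365 0 0 0" --pt "-1 0.488 0.037 0.388 0 0 0"

```text
time: 14.65
tool_pos: [461.0, -218.8, 124.1]
tool_rot: [-0.001, -0.123, 0.992, 0.0]
contact_force: [-0.0, -0.4, -1.6]
gripper_width: 59.0
```

arm_command --pt "-1 0 0 0 0 0 0" --pt "-1 0 0 0 0 0 0"

```text
time: 14.9
tool_pos: [463.1, -218.9, 125.6]
tool_rot: [0.001, -0.124, 0.992, -0.0]
contact_force: [0.8, 0.7, -1.8]
gripper_width: 58.7
```

Run:
```python
from h import *
inc([462,-218.2,104],.247)
s=snap('scene');x=s['pixels'][130:260,210:380];cv2.imwrite('pics/s3.png',cv2.resize(x,None,fx=4,fy=4))
```

```text
t 14.9 pos [ 463.1 -218.9  125.6] F [ 0.8  0.7 -1.8] w 58.7
inc [0.0023 0.0023 0.0539] [-0.0001  0.0002  0.0002]
```

View pics/s3.png

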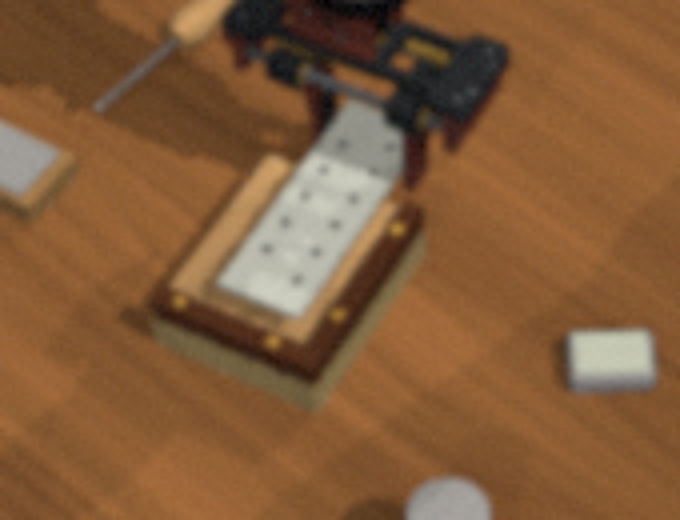

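arm_command --pt "-1 0.001 0.001 0.02 0 0 0" --pt "-1 0.001 0.001 0.035 0 0 0" --pt "-1 0.001 0.001 0.047 0 0 0" --pt "-1 0.001 0.001 0.053 0 0 0" --pt "-1 0.001 0.001 0.053 0 0 0"

```text
time: 15.58
tool_pos: [461.3, -218.7, 103.3]
tool_rot: [-0.0, -0.123, 0.992, 0.0]
contact_force: [0.1, -0.5, -1.6]
gripper_width: 59.2
```

arm_command --pt "-1 0 0 0.002 0 0 0" --pt "-1 0 0 0.003 0 0 0" --pt "-1 0 0 0.003 0 0 0"

```text
time: 15.95
tool_pos: [461.5, -218.7, 102.5]
tool_rot: [0.0, -0.123, 0.992, -0.0]
contact_force: [0.2, -0.3, -0.6]
gripper_width: 59.1
```

arm_command --pt "-1 0 0 0.001 0 0 0" --pt "-1 0 0 0.001 0 0 0" --pt "-1 0 0 0.001 0 0 0"

```text
time: 16.32
tool_pos: [461.5, -218.6, 102.0]
tool_rot: [0.0, -0.123, 0.992, -0.0]
contact_force: [0.3, -0.4, -0.1]
gripper_width: 59.5
```

Run:
```python
from h import *
o,r=Rt();print(o['contact_force'],o['moment'])
ex=np.array([.9697,.2445]);ey=np.array([-.2445,.9697]);d=o['tool_pos'][:2]-[605.4,-144.9];print('jig xy',d@ex,d@ey)
```

```text
[ 0.34368722 -0.4489084  -0.08986085] [-0.02301538 -0.02483878 -0.03741986]
jig xy -157.58511500018267 -36.2988526216789
```

arm_command --pt "-1 0 0.003 0 0 0 0" --pt "-1 0 0.006 0 0 0 0" --pt "-1 0 0.009 0 0 0 0" --pt "-1 0 0.011 0 0 0 0" --pt "-1 0 0.0125 0 0 0 0" --pt "-1 0 0.0125 0 0 0 0" --squeeze 25

```text
time: 17.08
tool_pos: [460.2, -213.7, 102.0]
tool_rot: [0.0, -0.123, 0.992, 0.0]
contact_force: [0.3, -0.6, -0.1]
gripper_width: 59.5
```

arm_command --pt "-1 0 0.002 0 0 0 0" --pt "-1 0 0.003 0 0 0 0" --pt "-1 0 0.003 0 0 0 0"

```text
time: 17.45
tool_pos: [459.9, -212.7, 102.0]
tool_rot: [0.0, -0.123, 0.992, -0.0]
contact_force: [0.8, -1.7, -0.8]
gripper_width: 59.5
```

arm_command --pt "-1 0 0.001 0 0 0 0" --pt "-1 0 0.002 0 0 0 0" --pt "-1 0 0.002 0 0 0 0"

```text
time: 17.82
tool_pos: [459.7, -212.3, 102.0]
tool_rot: [0.0, -0.123, 0.992, -0.0]
contact_force: [-0.5, -3.9, -0.1]
gripper_width: 59.7
```

Run:
```python
from h import *
o,r=Rt();print(o['contact_force'],o['moment'])
```

```text
[-0.5020681  -3.94967134 -0.05156258] [-0.65914471 -0.08499823 -0.43783976]
```

arm_command --pt "-1 -0.003 0.0005 0 0 0 0" --pt "-1 -0.007 0.0005 0 0 0 0" --pt "-1 -0.011 0.0005 0 0 0 0" --pt "-1 -0.015 0.0005 0 0 0 0" --pt "-1 -0.0165 0.0005 0 0 0 0" --pt "-1 -0.0165 0.0005 0 0 0 0"

```text
time: 18.58
tool_pos: [466.1, -210.5, 102.0]
tool_rot: [0.0, -0.123, 0.992, -0.0]
contact_force: [-0.5, -6.1, -0.9]
gripper_width: 59.2
```

arm_command --pt "-1 -0.002 0 0 0 0 0" --pt "-1 -0.003 0 0 0 0 0" --pt "-1 -0.003 0 0 0 0 0"

```text
time: 18.95
tool_pos: [467.2, -210.3, 102.0]
tool_rot: [0.0, -0.123, 0.992, -0.0]
contact_force: [-0.4, -4.5, -1.1]
gripper_width: 59.4
```

arm_command --pt "-1 -0.002 0 0 0 0 0" --pt "-1 -0.003 0 0 0 0 0" --pt "-1 -0.003 0 0 0 0 0"

```text
time: 19.32
tool_pos: [467.9, -210.1, 102.0]
tool_rot: [-0.0, -0.123, 0.992, -0.0]
contact_force: [-1.9, -5.0, 1.3]
gripper_width: 59.4
```

arm_command --pt "-1 -0.002 0 0 0 0 0" --pt "-1 -0.002 0 0 0 0 0"

```text
time: 19.58
tool_pos: [468.0, -210.1, 102.0]
tool_rot: [-0.001, -0.123, 0.992, -0.0]
contact_force: [-3.6, -5.5, 3.4]
gripper_width: 59.7
```

arm_command --pt "-1 -0.001 0 0 0 0 0" --pt "-1 -0.0015 0 0 0 0 0" --pt "-1 -0.0015 0 0 0 0 0"

```text
time: 19.95
tool_pos: [468.1, -210.1, 102.0]
tool_rot: [-0.001, -0.123, 0.992, 0.0]
contact_force: [-5.7, -5.5, 4.9]
gripper_width: 59.6
```

Run:
```python
from h import *
o,r=Rt();print(o['contact_force'],o['moment'])
```

```text
[-5.69105541 -5.483593    4.9056754 ] [-1.38245546  1.29059654 -0.51296428]
```

arm_command --pt "0.45 0 0 0 0 0 0" --pt "0.6 0 0 0 0 0 0" --pt "0.8 0 0 0 0 0 0" --pt "1 0 0 0 0 0 0" --pt "1 0 0 0 0 0 0" --pt "1 0 0 0 0 0 0"

```text
time: 20.7
tool_pos: [469.8, -209.0, 102.0]
tool_rot: [0.0, -0.123, 0.992, 0.0]
contact_force: [-0.0, 0.2, 0.3]
gripper_width: 87.8
```

arm_command --pt "1 0 0 -0.03 0 0 0" --pt "1 0 0 -0.1 0 0 0" --pt "1 0 0 -0.2 0 0 0" --pt "1 -0.1 0 -0.3 0 0 0" --pt "1 -0.22 0 -0.3 0 0 0" --pt "1 -0.35 0 -0.3 0 0 0" --pt "1 -0.42 0 -0.3 0 0 0" --pt "1 -0.42 0 -0.3 0 0 0"

```text
time: 21.7
tool_pos: [634.0, -166.6, 222.1]
tool_rot: [0.0, -0.125, 0.992, -0.0]
contact_force: [-1.2, -0.4, 1.3]
gripper_width: 87.8
```

Run:
```python
from h import *
c=snap('wrist','w7.png');inc([0,0,0],.247)
cv2.imwrite('pics/w7c.png',cv2.resize(c['pixels'][0:260,200:440],None,fx=2.3,fy=2.3,interpolation=cv2.INTER_CUBIC))
ex=np.array([.9697,.2445]);ey=np.array([-.2445,.9697]);C=np.array([605.4,-144.9])
print({(x,y,z):proj(c,[*(C+x*ex+y*ey),z]).round(1).tolist() for x,y,z in((0,0,45),(0,-60,45),(-175,0,45),(-175,-60,45),(0,0,50),(-135,0,50),(0,0,40))})
```

```text
t 21.75 pos [ 632.6 -167.7  222. ] F [-0.5 -2.   0.1] w 87.9
inc [1.4295 0.7951 0.5559] [-0.     -0.0001  0.0002]
{(0, 0, 45): [366.6, 203.1], (0, -60, 45): [268.3, 202.8], (-175, 0, 45): [377.2, -138.4], (-175, -60, 45): [258.6, -138.8], (0, 0, 50): [367.5, 204.6], (-135, 0, 50): [375.6, -52.2], (0, 0, 40): [365.8, 201.7]}
```

View pics/w7c.png

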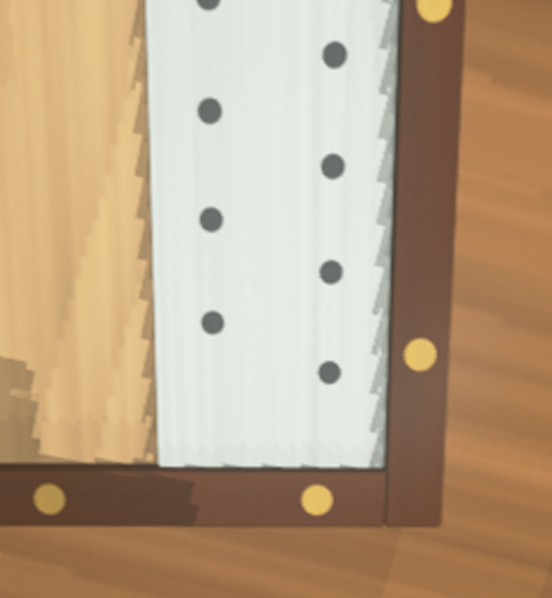

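arm_command --pt "1 0.05 0 -0.1 0 0 0" --pt "1 0.05 0 -0.2 0 0 0" --pt "1 0.05 0 -0.2 0 0 0" --pt "1 0.05 0 -0.2 0 0 0" --pt "1 0.05 0 -0.2 0 0 0"

```text
time: 22.38
tool_pos: [612.3, -172.8, 300.8]
tool_rot: [-0.001, -0.123, 0.992, 0.0]
contact_force: [0.4, -0.3, -1.2]
gripper_width: 87.5
```

Run:
```python
from h import *
c=snap('wrist','w8.png');im=c['pixels'];inc([0,0,0],.247)
ex=np.array([.9697,.2445]);ey=np.array([-.2445,.9697]);C=np.array([605.4,-144.9])
J=lambda p,z:((ray(c,p,z)[:2]-C)@np.c_[ex,ey]).round(1).tolist()
P=lambda x,y,z:proj(c,[*(C+x*ex+y*ey),z])
print(P(0,0,45),P(-175,0,45))
for x in(-172,-160,-145,-130,-110,-90,-70,-50,-30,-10):
    u,v=P(x,0,45);g=im[int(round(v)),int(u)-14:int(u)+16,0].astype(int);ul,vl=P(x,-60,45);h=im[int(round(v)),int(ul)-10:int(ul)+10,0].astype(int)
    k=np.argmin(np.diff(g));kl=np.argmax(np.diff(h));print(x,'R',J((int(u)-14+k+.5,round(v)),45),'L',J((int(ul)-10+kl+.5,round(v)),45),g[8:24].tolist())
cv2.imwrite('pics/w8c.png',cv2.resize(im[0:230,220:420],None,fx=2.6,fy=2.6,interpolation=cv2.INTER_CUBIC))
```

```text
t 22.43 pos [ 612.5 -172.8  300.8] F [ 0.2  0.2 -0. ] w 87.6
inc [1.3776 0.7928 0.7554] [ 0.0001 -0.0003  0.    ]
[356.181925   213.79004815] [361.58312031 -32.52807473]
-172 R [-172.2, -7.7] L [-172.2, -65.7] [105, 104, 105, 105, 103, 101, 96, 92, 90, 84, 80, 76, 73, 72, 72, 73]
-160 R [-160.3, -6.8] L [-160.3, -59.0] [54, 54, 52, 54, 54, 53, 53, 53, 53, 53, 52, 54, 52, 50, 48, 46]
-145 R [-144.9, -0.0] L [-144.9, -60.1] [224, 225, 227, 229, 229, 228, 201, 115, 85, 85, 84, 84, 84, 82, 81, 82]
-130 R [-129.7, 0.3] L [-129.7, -59.7] [224, 226, 226, 213, 180, 172, 131, 63, 67, 69, 67, 68, 69, 68, 67, 66]
-110 R [-110.1, 0.1] L [-110.1, -60.2] [224, 224, 227, 214, 180, 181, 148, 66, 67, 70, 68, 68, 88, 107, 106, 107]
-90 R [-89.8, -1.7] L [-89.8, -60.0] [226, 226, 227, 226, 212, 169, 137, 94, 63, 68, 69, 66, 66, 67, 66, 66]
-70 R [-70.3, 0.2] L [-70.2, -59.7] [226, 226, 227, 227, 211, 170, 136, 62, 67, 68, 69, 68, 68, 69, 67, 67]
-50 R [-50.1, -0.1] L [-50.1, -60.2] [226, 226, 226, 227, 213, 173, 139, 77, 68, 70, 70, 71, 70, 70, 71, 71]
-30 R [-30.2, 0.4] L [-30.2, -59.9] [210, 175, 175, 203, 204, 163, 134, 65, 70, 73, 72, 84, 101, 109, 109, 107]
-10 R [-10.4, 0.0] L [-10.4, -60.4] [224, 208, 171, 173, 173, 167, 130, 74, 67, 69, 70, 69, 68, 68, 70, 67]
```

View pics/w8c.png

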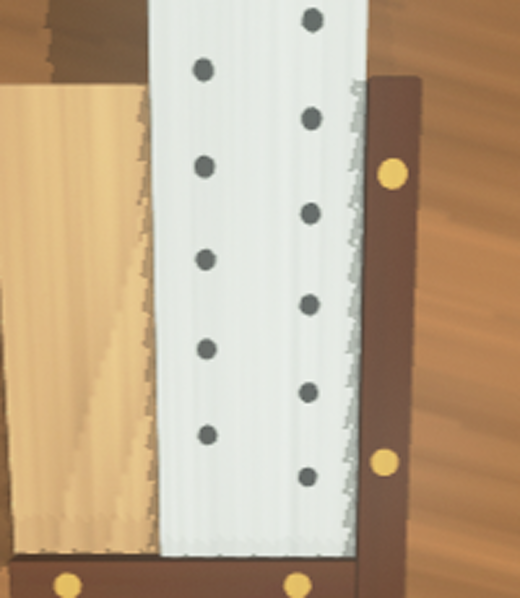

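```bash
python3 -c "
from h import *
print(robot.sign_off())"
```

```text
the job is handed in; nothing more can be done
None
```

The gauge is lying flat in the marking jig, long edge against the fence and far end against the end stop. I let go of it there and handed the job in with the gripper clear, at about 22.4 s on the robot's clock.

- **Out of the tray:** I pressed on top with shut fingertips (force readings 5 to 8 N) and slid the gauge forward until it overhung the front by about 56 mm. I pinched it across its width, 26 mm from the end, and lifted it away. Pictures showed it level in the grip, with no sign of slipping.
- **Into the jig:** I laid it on the panel about 6 mm off the fence and 8 mm short of the stop. I pushed it against the fence (side force about 4 to 6 N), then along the fence until the force against the stop rose to about 7 N. Then I opened the fingers and backed away.
- **Last checks:** In the final close pictures the fence-side edge lay within about 0.4 mm of the fence line over the panel's length. Two readings were off because of shadow or background (-1.7 mm at one point over the panel, and those at the far end of the overhang). The opposite edge, read over the same length, stayed parallel at -59.7 to -60.4 mm. No gap showed at the stop.
- **Not checked:** I did not take a final picture of the other things on the bench. The arm's path stayed clear of them, and no force reading suggested a touch.

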